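Swing the strip warmer over the sausage canapés

ROBOT

A 6-joint arm with a two-finger parallel gripper is mounted at the origin on the work surface. World frame = base frame: x ahead of the robot, y to its left, z up, the work surface at z = 0. Lengths are in m, angles in degrees, forces in N, time in s.
With the tool pointing down it reaches from about 0.275 to 0.85 m from the base axis. Payload 5.2 kg.
Tool frame: the origin (TCP) lies at the very end of the fingers, on their centre line; the grasp point (between the pads) lies manip.pinch_z behind it (manip.pinch_z is the distance from the TCP to the grasp point, in m); z points along the fingers, y is the line along which they close (so a half turn about z gives the same grasp; the last joint's range is limited). The gripper opens to 85 mm and grips with 20 to 120 N. Pads are 22 mm wide; open, the fingers measure 114 mm over their backs; the gripper's body (76 mm by 85 mm) begins 54 mm behind the grasp point. The pads swing forward as they close: fully open they stand 13 mm farther back than shut.
Start: joints at [-79.687, 14.817, 87.949, -0, 77.235, -11.62], TCP at [0.205, -0.51, 0.231] pointing down, gripper open.
Joint ranges: [-179.93, 179.93], [-52.35, 119.4], [10.71, 147.94], [-69.91, 249.91], [12.55, 155.21], [-178.61, 178.61]. Speed limits (degrees/s): [147.25, 147.25, 180, 180, 180, 180].

INTERFACE

Orientations are given as a 3x3 rotation matrix whose columns are the frame's x, y, z axes.
In Python, from station import state, optics, ticket, cut_out, manip gives the robot as it stands.
- The arm moves only by the tool servo_tool, never from a script. Its argument "moves" is a list that holds one entry, the list of rows, each a list of 6 numbers: the shift along the tool's x, y, z each as a share of 200 mm, from -1 to 1, then the turn, a rotation vector about the tool's x, y, z each as a share of 45 degrees, from -1 to 1. In form: [[[x, y, z, ax, ay, az], ...]]. A call has 1 to 8 rows; each row is the pose to reach, as a shift and turn from the pose commanded when the call began, along the tool's axes at that moment; what a row does not reach only later rows make up. A row lasts 1/12 s, in which the tool goes at most 41.7 mm and 7.16 degrees, less where a joint would pass 70% of its speed; a pose out of reach is approached as far as the arm can. A call with a number of a shift or a turn outside -1 to 1 is refused whole. A call with a gripper value outside its range is refused whole. "jaw" is the opening, from -1 (shut) to 1 (fully open), set as the call begins (left out, the last holds). The fingers move at their own pace and stop on an object; the grip force is fixed at half the most. Time passes only in rows, so rows that repeat a pose let the fingers close. It gives the time, the measured TCP pose, the force, the opening and the grip force at its end, in the units of the state.
- state(): the state, without advancing time (a new reading comes with each control period).
- optics.capture(name): name is "side" or "top" or "wrist"; returns a dict with "pixels" (384x512x3 uint8, blue, green, red), "intrinsics" (3x3 intrinsics, pixels), "world_from_camera" (4x4, takes a point from camera to world coordinates); the wrist camera has in their place "T_tool_cam" (4x4, takes a point from camera to tool coordinates, whose origin is the TCP and whose axes are the flange's). Camera axes: x right, y up, looking along -z (the intrinsics and any distortion apply to the point x, -y, -z); pixel columns grow to the right and rows downward; lengths in m; the calibration is good to about 2 mm. The wrist camera is an equidistant fisheye: a pixel r from the principal point sees the ray r / f radians off the axis. A picture is of the moment at which its call begins: read the wrist's pose just before it. There is no depth.
- ticket.hand_in(): hands the job in; it is judged then, once.
Trained networks look in a picture, given as the dict that the camera call returned (one of the last four; its "shot" number tells which), for a name from the list of things; names that differ only in an ending like _2 or _b are one class to them, and where a whole thing is asked for, a point or a joint stands for the part that bears it (a point fixed in the world has none). Each returns a list of dicts, best first, with "p" (0 to 1); they miss things now and then, are a little off and sometimes report something else, mostly with a low value. They report only what shows in the picture. A call takes as long as a camera call.
- cut_out(picture, name): "region" (384x512 bool, what is visible of it) and "xy" ([column, row] in pixels, amid what is visible of it).
The state is a dict: "t": time; "joints": joint angles; "dq": joint speeds; "joint_torque": joint torques, N m; "position": TCP position; "ee_rot": TCP orientation; "ft_force": force on the tool from outside, world axes, zero at the start; "torque": the same for the moment, N m; "gripper_width": finger opening in m; "grip_force": force on a finger pad.
Only numpy, scipy, OpenCV 4.12 (cv2) and the standard library are available. Lean on these libraries where they do the work, as an engineer would, in place of code of your own. Each camera call takes 0.05 s, during which the arm holds its last target. There are 200 camera calls.

TASK

The pan with the sausage canapés has to be kept warm: swing the heavy strip warmer from where it is parked until it is centred lengthwise over that pan, let go and leave it standing quite still there with nothing touching it for three seconds. It turns very easily and coasts on, so push and stop it gently, only by the springy white cool-touch guard rails along its sides: keep off the hot housing and the hot dark grille on top, do not whip it round, knock it hard or let it run into its end stops, and leave the pans and the other things on the table where they are.

Things in the scene. Friction and masses are not known exactly. Their poses are not given: they have to be found in the camera images.
- warmer (a joint): Boom angle (rad) about its upright column: 0 along -x of warmer_base (towards the robot), growing as the free end swings to the robot's right (-y). Starts parked on the left, -0.78 to -0.60. End stops at -1.0 and 1.0. Nominal inertia about the column 0.29 kg m2 (up to 35% off), damping 0.018 N m s/rad, friction 0.0018 N m, no spring: once pushed it coasts for many seconds.
- warmer_base: Foot and column of the warmer, bolted to the table: steel plate 200 x 200 x 12 mm, upright column 44 mm thick and 363 mm high. Origin on the column's axis (the hinge axis) at table height, z up; its -x points roughly to the robot. Does not move.
- warmer_shell: The boom: hot aluminium heater housing, 4.3 kg, turns with warmer. Origin on the hinge axis at table height; -x along the boom to its free end, y across. 110 mm wide (y = -55 to 55 mm), from x = -60 to -385 mm, half-round at the free end; 255 to 327 mm above the table. Not to be touched: the guard rails stand outside it.
- warmer_grille: Hot dark slotted grille, the roof plate of the housing: 150 mm wide (y = -75 to 75 mm), from x = -60 to -385 mm, 329 to 339 mm above the table. Not to be touched. Origin and axes as warmer_shell.
- warmer_mid (a point): Point on the housing's underside centreline, 300 mm out from the hinge axis, 255 mm above the table; axes as warmer_shell.
- pan_sausage: The pan to be warmed: loose open steel pan 176 (x) x 162 (y) x 65 mm high, nine round breads with dark red sausage slices. Origin under its centre at table height. It stands straight ahead of the column or to the robot's right, the other pan in the other place. Centred: its centre lies under the boom's lengthwise centreline (y = 0 of warmer_shell).
- pan_pickle: The other pan, same size and make, breads topped with green pickles. Not to be warmed, not to be moved.
- steel_bowl: Steel bowl of sausage slices, 240 mm across, 80 mm high. Leave alone.
- white_bowl: White plastic bowl of pickles, 224 mm across, 98 mm high. Leave alone.
- plates: Stack of six white plates, 190 mm across, 54 mm high. Leave alone.
- mustard: Jar with yellow cap, 68 mm across, 110 mm high. Leave alone.
- ketchup: Red bottle, 60 mm across, 170 mm high. Leave alone.
- warmer_guard: White cool-touch guard: two upright rails 270 long x 12 thick x 70 mm high, one along each side of the boom, x = -80 to -350 mm, outer faces at y = -100 and +100 mm, 251 to 321 mm above the table. Both move as one frame (0.3 kg) up to 22 mm along y, centred by springs of 200 N/m with hardly any damping: the boom bounces off a still hand. Origin (springs at rest) and axes as warmer_shell.

How it is judged (in metres and radians):
On the way:
1. the warmer stands still, centred over the sausage pan, with the robot clear of it, for three seconds (y of pan_sausage in the frame of warmer_shell between -0.03 and 0.03 m and velocity of joint warmer between -0.04 and 0.04 rad/s and contact force between anything else and warmer_guard below 0.1 N), for 3 s.
At the end, for the whole second after the job is handed in: The boom's centreline passes within 30 mm of the centre of the sausage pan, the boom turns slower than 0.04 rad/s with the robot clear of it (first kept up for 3 s, then through the last second), and both pans are within 20 mm of where they stood (y of pan_sausage in the frame of warmer_shell between -0.03 and 0.03 m and velocity of joint warmer between -0.04 and 0.04 rad/s and distance of each of pan_sausage, pan_pickle from where it was at the start of the episode below 0.02 m); the robot touches nothing.
It fails at once if the boom runs into an end stop (value of joint warmer above 0.985 rad or value of joint warmer below -0.985 rad).
It fails at once if the boom is whipped round faster than 0.9 rad/s (velocity of joint warmer above 0.9 rad/s or velocity of joint warmer below -0.9 rad/s).
It fails at once if the boom's guard is knocked, shoved or squeezed with more than 15 N (contact force between anything else and warmer_guard above 15 N).
It fails at once if the hot housing or its grille is touched (contact force between anything else and warmer_shell above 1 N or contact force between anything else and warmer_grille above 1 N).
It fails at once if a bystander is moved (distance of any of pan_sausage, pan_pickle, steel_bowl, white_bowl, plates, mustard, ketchup from where it was at the start of the episode above 0.03 m).
It also fails if it takes over 48 s, if anything falls off the work surface, if the arm or the gripper's body presses on something with over 40 N, if the wrist force passes 120 N, or if a joint passes its speed limit or range.

## Working session

There is one attempt and no reset: what is moved stays moved. The work goes in short steps, Python scripts to look and compute and a tool call to move; the robot and the scene stay as the last step left them, time stands still between calls to the robot, and variables do not carry over. Pictures are saved under pics/ and viewed, at most 10 in all, crops included, and the job is handed in when it is done.

Besides the shell and the picture viewer there is one more tool, called after "Call:" as name(argument=value, ...), one argument or row to a line, values as JSON. servo_tool: Moves the arm, as the interface text tells. Its arguments: {"type":"object","properties":{"moves":{"type":"array"},"jaw":{"type":"number"}},"required":["moves"]}

```bash
mkdir -p pics; ls
cat > h.py <<'E'
import numpy as np, cv2
from station import state, optics, ticket, cut_out, manip
def ray(p,uv):
    K=np.array(p["intrinsics"]);T=np.array(p["world_from_camera"])
    d=np.array([(uv[0]-K[0,2])/K[0,0],-(uv[1]-K[1,2])/K[1,1],-1.0])
    return T[:3,3],T[:3,:3]@d
def atz(p,uv,z):
    o,d=ray(p,uv);return o+d*(z-o[2])/d[2]
def tri(a,b):
    (o1,d1),(o2,d2)=a,b
    A=np.stack([d1,-d2],1);s=np.linalg.lstsq(A,o2-o1,rcond=None)[0]
    p,q=o1+s[0]*d1,o2+s[1]*d2
    return (p+q)/2,np.linalg.norm(p-q)
E
python3 - <<'E'
from h import *
s=state();print(s["t"],s["position"],s["ee_rot"],s["gripper_width"],manip.pinch_z)
S=optics.capture("side");T=optics.capture("top")
cv2.imwrite("pics/a.png",np.hstack([S["pixels"],T["pixels"]])[:, :])
im=np.vstack([S["pixels"],T["pixels"]]);im=cv2.resize(np.hstack([S["pixels"],T["pixels"]]),(800,300));
cv2.imwrite("pics/s.png",S["pixels"]);cv2.imwrite("pics/t.png",T["pixels"])
for n,z in [("pan_sausage",.04),("pan_pickle",.04),("warmer_shell",.29),("warmer_guard",.32),("warmer_grille",.339),("warmer_base",.0),("steel_bowl",.08),("white_bowl",.098),("plates",.054),("mustard",.11),("ketchup",.17)]:
  for nm,P in (("S",S),("T",T)):
    r=cut_out(P,n)
    for q in r[:1]: print(n,nm,round(q["p"],2),np.round(q["xy"]),q["region"].sum(),np.round(atz(P,q["xy"],z),3))
print(S["world_from_camera"],T["world_from_camera"])
print(state()["t"])
E
```

```text
pics
0.0 [ 0.20537542 -0.50963952  0.23048745] [[ 9.27622479e-01  3.73519013e-01 -2.90196221e-04]
 [ 3.73518907e-01 -9.27620815e-01  1.80270782e-03]
 [ 4.04153591e-04 -1.78062607e-03 -9.99998333e-01]] 0.08538417629416292 0.0187
pan_sausage S 0.77 [285. 208.] 1937 [ 0.45  -0.026  0.04 ]
pan_sausage T 0.65 [258. 229.] 3001 [ 0.45 -0.01  0.04]
pan_pickle S 0.78 [278. 161.] 2115 [ 0.535 -0.194  0.04 ]
pan_pickle T 0.56 [321. 207.] 2814 [ 0.524 -0.211  0.04 ]
warmer_shell S 0.4 [251. 266.] 61 [0.48  0.244 0.29 ]
warmer_guard S 0.57 [250. 208.] 836 [0.54  0.086 0.32 ]
warmer_guard T 0.73 [180. 150.] 1666 [0.654 0.189 0.32 ]
warmer_grille S 0.6 [228. 215.] 5045 [0.593 0.134 0.339]
warmer_grille T 0.67 [200. 171.] 7021 [0.595 0.134 0.339]
warmer_base S 0.86 [222. 211.] 7335 [0.671 0.052 0.   ]
warmer_base T 0.98 [212. 158.] 11366 [0.69  0.148 0.   ]
steel_bowl S 0.57 [266. 337.] 4300 [0.368 0.418 0.08 ]
steel_bowl T 0.69 [123. 248.] 4647 [0.389 0.411 0.08 ]
white_bowl S 0.77 [340. 111.] 2389 [ 0.378 -0.442  0.098]
white_bowl T 0.57 [400. 258.] 4280 [ 0.365 -0.447  0.098]
plates S 0.86 [184. 310.] 2565 [0.654 0.431 0.054]
mustard S 0.79 [275. 106.] 393 [ 0.615 -0.37   0.11 ]
mustard T 0.79 [379. 178.] 498 [ 0.611 -0.381  0.11 ]
ketchup S 0.66 [287.  82.] 397 [ 0.596 -0.45   0.17 ]
ketchup T 0.64 [418. 183.] 481 [ 0.59  -0.479  0.17 ]
[[-0.94004158  0.32480274 -0.10404329  0.39354379]
 [-0.34104844 -0.89270736  0.29454973  0.43087472]
 [ 0.00279035  0.31237279  0.9499555   1.68368672]
 [ 0.          0.          0.          1.        ]] [[ 0.00824384  0.99525023 -0.09700007  0.44617664]
 [-0.99995648  0.0077811  -0.0051478  -0.03499103]
 [-0.00436858  0.09703829  0.99527106  1.38771746]
 [ 0.          0.          0.          1.        ]]
1.2
```

View pictures.

View pics/t.png

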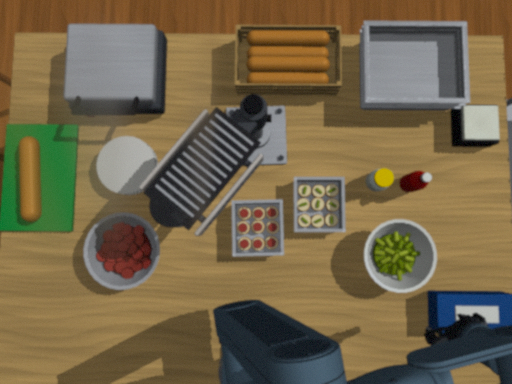

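View pics/s.png

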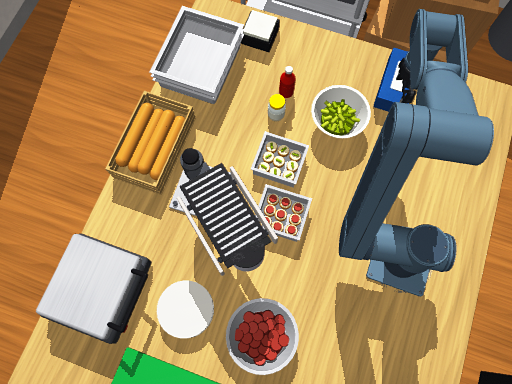

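```bash
cat >> h.py <<'E'
from scipy.optimize import least_squares
def proj(p,X):
    K=np.array(p["intrinsics"]);T=np.array(p["world_from_camera"])
    c=(np.atleast_2d(X)-T[:3,3])@T[:3,:3]
    return np.stack([K[0,2]+K[0,0]*c[:,0]/-c[:,2],K[1,2]+K[1,1]*-c[:,1]/-c[:,2]],1)
def boom(col,a,pts):  # shell coords -> world; a=total heading (yaw = base yaw + sign)
    pts=np.atleast_2d(np.array(pts,float)); c,s=np.cos(a),np.sin(a)
    return np.stack([col[0]+c*pts[:,0]-s*pts[:,1],col[1]+s*pts[:,0]+c*pts[:,1],pts[:,2]],1)
E
python3 - <<'E'
from h import *
S=optics.capture("side");T=optics.capture("top")
import pickle;pickle.dump((S["intrinsics"],S["world_from_camera"],T["intrinsics"],T["world_from_camera"]),open("cal.pkl","wb"))
print("coltop",tri(ray(T,(254,102)),ray(S,(191,156))))
print("rails",[ (np.round(x,3),round(e,4)) for x,e in [tri(ray(T,a),ray(S,b)) for a,b in [((263,157),(237,168)),((198,234),(276,240)),((205,113),(180,196)),((145,190),(223,271))]]])
# boom local: y=-? yaw: free end left(+y) => free dir = -x axis rotated; yaw negative
pts=[[-.08,-.094,.321],[-.35,-.094,.321],[-.08,.094,.321],[-.35,.094,.321]]
t=np.array([(263,157),(198,234),(205,113),(145,190)],float);s=np.array([(237,168),(276,240),(180,196),(223,271)],float)
f=lambda q:np.concatenate([(proj(T,boom(q[:2],q[2],pts))-t).ravel(),(proj(S,boom(q[:2],q[2],pts))-s).ravel()])
r=least_squares(f,[.73,.03,-.65],loss="soft_l1");print(r.x,np.round(r.fun,1))
# pan rims: colour-independent via mask minAreaRect
for n in ("pan_sausage","pan_pickle"):
  for nm,P in (("S",S),("T",T)):
    q=cut_out(P,n)[0];m=q["region"].astype(np.uint8)
    c=cv2.minAreaRect(cv2.findNonZero(m)); print(n,nm,c,np.round(atz(P,c[0],.045),3), q["xy"])
    print(np.round([atz(P,b,.065)[:2] for b in cv2.boxPoints(c)],3).tolist())
print(state()["t"])
E
```

```text
coltop (array([ 0.77094773, -0.00130185,  0.34427397]), np.float64(0.007886250361490904))
rails [(array([ 0.633, -0.026,  0.306]), np.float64(0.0125)), (array([0.436, 0.145, 0.281]), np.float64(0.0002)), (array([0.751, 0.126, 0.328]), np.float64(0.0028)), (array([0.552, 0.288, 0.287]), np.float64(0.0019))]
[ 0.75823156 -0.00251293 -0.68769322] [-0.6 -0.2 -3.5  3.2  2.5 -1.5 -5.7  0.1 -3.4 -2.6  2.8 -1.   0.  -1.2
  0.4  0.6]Traceback (most recent call last):
  File "<stdin>", line 14, in <module>
IndexError: list index out of range
```

Call:
servo_tool(
  moves=[
    [[0.4,-0.35,-0.95,0,0,0],[0.4,-0.35,-0.95,0,0,0],[0.4,-0.35,-0.95,0,0,0],[0.4,-0.35,-0.95,0,0,0],[0.4,-0.35,-0.95,0,0,0],[0.4,-0.35,-0.95,0,0,0]],
  ],
  jaw=-1,
)

```text
t: 1.85
position: [0.2551, -0.4142, 0.4285]
ee_rot: [[0.927, 0.375, 0.004], [0.375, -0.927, -0.01], [0.0, 0.011, -1.0]]
ft_force: [-0.0, -0.4, -0.5]
gripper_width: 0.0121
grip_force: 0.0
```

Call:
servo_tool(
  moves=[
    [[1,-0.87,0,0,0,0],[1,-0.87,0,0,0,0],[1,-0.87,0,0,0,0],[1,-0.87,0,0,0,0],[1,-0.87,0,0,0,0],[1,-0.87,0,0,0,0],[1,-0.87,0,0,0,0]],
  ],
)

```text
t: 2.43
position: [0.3752, -0.175, 0.4217]
ee_rot: [[0.926, 0.377, 0.002], [0.377, -0.926, 0.001], [0.002, -0.0, -1.0]]
ft_force: [-0.0, -0.5, -0.0]
gripper_width: -0.0
grip_force: 0.0
```

Call:
servo_tool(
  moves=[
    [[1,-0.87,0,0,0,0],[1,-0.87,0,0,0,0],[1,-0.87,0,0,0,0],[1,-0.87,0,0,0,0],[1,-0.87,0,0,0,0],[1,-0.87,0,0,0,0],[1,-0.87,0,0,0,0]],
  ],
)

```text
t: 3.02
position: [0.4959, 0.0613, 0.4206]
ee_rot: [[0.926, 0.377, -0.0], [0.377, -0.926, 0.002], [0.001, -0.002, -1.0]]
ft_force: [-0.5, -0.0, -0.4]
gripper_width: -0.0001
grip_force: 0.0
```

Call:
servo_tool(
  moves=[
    [[1,-0.87,0,0,0,-0.63],[1,-0.87,0,0,0,-0.63],[1,-0.87,0,0,0,-0.63],[1,-0.87,0,0,0,-0.63],[1,-0.87,0,0,0,-0.63],[1,-0.87,0,0,0,-0.63],[1,-0.87,0,0,0,-0.63],[1,-0.87,0,0,0,-0.63]],
  ],
)

```text
t: 3.68
position: [0.616, 0.2967, 0.4179]
ee_rot: [[0.636, 0.772, -0.004], [0.772, -0.636, -0.0], [-0.002, -0.003, -1.0]]
ft_force: [0.3, -0.2, -0.7]
gripper_width: -0.0002
grip_force: 0.0
```

```bash
cat >> h.py <<'E'
COL=np.array([.758,-.0025])
def yaw(P,col=COL,lo=-.9,hi=.9,name="warmer_grille"):
    r=cut_out(P,name)
    if not r: return None
    m=r[0]["region"]
    best=[]
    for a in np.arange(lo,hi,.01):
        g=np.zeros(m.shape,np.uint8)
        pl=boom(col,a,[[-.06,-.075,.339],[-.35,-.075,.339],[-.385,-.04,.339],[-.385,.04,.339],[-.35,.075,.339],[-.06,.075,.339]])
        cv2.fillConvexPoly(g,np.round(proj(P,pl)*16).astype(np.int32),1,shift=4)
        best.append(((g>0)^m).sum())
    best=np.array(best,float);i=best.argmin();a=np.arange(lo,hi,.01)
    w=slice(max(0,i-6),i+7);c=np.polyfit(a[w]-a[i],best[w],2)
    return round(a[i]-c[1]/2/c[0],3),int(best[i]),int(m.sum())
E
python3 - <<'E'
from h import *
s=state();print(s["t"],s["position"],s["ee_rot"][:,0])
S=optics.capture("side");T=optics.capture("top")
print(yaw(S),yaw(T))
def mk(P):
    im=P["pixels"].copy()
    for y in(-.1,.1):
        a=proj(P,boom(COL,-.688,[[-.08,y,.321],[-.35,y,.321]])).astype(int);cv2.line(im,tuple(map(int,a[0])),tuple(map(int,a[1])),(0,0,255),1)
    p=np.array(s["position"]);cv2.circle(im,tuple(map(int,proj(P,p)[0])),3,(0,255,0),1)
    return im
cv2.imwrite("pics/c.png",cv2.resize(np.hstack([mk(S)[60:340,80:400],mk(T)[60:340,60:380]]),None,fx=1.25,fy=1.25))
E
```

```text
3.6833 [0.61602896 0.29668597 0.41790111] [ 0.63585567  0.77180447 -0.00232997]
(np.float64(-0.73), 2433, 3031) (np.float64(-0.702), 621, 6992)
```

View pics/c.png

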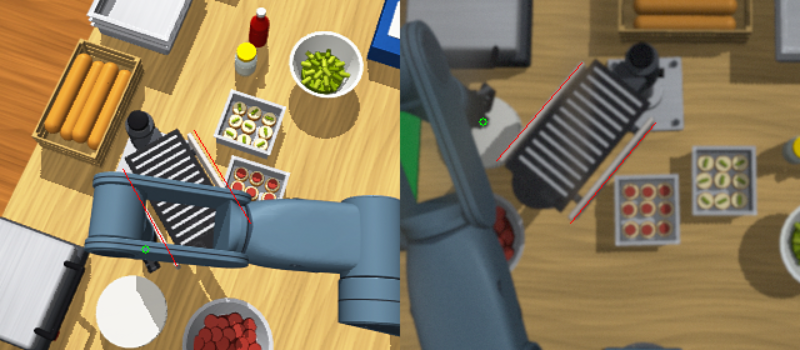

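Call:
servo_tool(
  moves=[
    [[0,0,0.2,0,0,0],[0,0,0.4,0,0,0],[0,0,0.6,0,0,0],[-0.03,0,0.64,0,0,0],[-0.06,0,0.64,0,0,0],[-0.075,0,0.64,0,0,0],[-0.075,0,0.64,0,0,0]],
  ],
)

```text
t: 4.47
position: [0.6061, 0.2803, 0.2967]
ee_rot: [[0.64, 0.768, 0.005], [0.768, -0.64, 0.001], [0.004, 0.003, -1.0]]
ft_force: [1.2, -0.1, 0.7]
gripper_width: -0.0001
grip_force: 0.0
```

Call:
servo_tool(
  moves=[
    [[-0.01,0,0,0,0,0],[-0.02,0,0,0,0,0],[-0.03,0,0,0,0,0],[-0.04,0,0,0,0,0],[-0.05,0,0,0,0,0],[-0.06,0,0,0,0,0],[-0.07,0,0,0,0,0],[-0.08,0,0,0,0,0]],
  ],
)

```text
t: 5.13
position: [0.5951, 0.2691, 0.2932]
ee_rot: [[0.639, 0.769, -0.0], [0.769, -0.639, 0.0], [-0.0, -0.0, -1.0]]
ft_force: [-0.1, 1.7, -0.1]
gripper_width: 0.0005
grip_force: 0.2
```

Call:
servo_tool(
  moves=[
    [[-0.01,0,0,0,0,0],[-0.02,0,0,0,0,0],[-0.03,0,0,0,0,0],[-0.04,0,0,0,0,0],[-0.05,0,0,0,0,0],[-0.06,0,0,0,0,0]],
  ],
)

```text
t: 5.63
position: [0.5875, 0.2597, 0.2933]
ee_rot: [[0.639, 0.769, -0.0], [0.769, -0.639, -0.0], [-0.0, 0.0, -1.0]]
ft_force: [0.3, 0.3, -0.1]
gripper_width: -0.0002
grip_force: 0.0
```

```bash
cat > m.py <<'E'
from h import *
import sys
s=state();print(s["t"],np.round(s["position"],4),np.round(s["ft_force"],2))
L=[]
for k in range(int(sys.argv[1])):
    t=state()["t"];T=optics.capture("top");y=yaw(T);print(t,y)
E
python3 m.py 3
```

```text
5.6333 [0.5875 0.2597 0.2933] [ 0.32  0.26 -0.13]
5.6333 (np.float64(-0.601), 594, 7149)
5.7333 (np.float64(-0.586), 589, 7114)
5.8333 (np.float64(-0.569), 728, 6909)
```

Call:
servo_tool(
  moves=[
    [[0,0,-0.21,0,0,0],[0,0,-0.42,0,0,0],[0,0,-0.62,0,0,0],[-0.15,0.06,-0.66,0,0,0],[-0.34,0.14,-0.66,0,0,0],[-0.53,0.22,-0.66,0,0,0],[-0.72,0.3,-0.66,0,0,0],[-0.91,0.37,-0.66,0,0,0]],
  ],
)

```text
t: 6.6
position: [0.5276, 0.0711, 0.4253]
ee_rot: [[0.639, 0.77, 0.001], [0.77, -0.639, -0.0], [0.0, 0.001, -1.0]]
ft_force: [0.3, -0.6, -0.5]
gripper_width: 0.0002
grip_force: 0.0
```

Call:
servo_tool(
  moves=[
    [[-0.19,0.08,0,0,0,-0.15],[-0.38,0.15,0,0,0,-0.3],[-0.57,0.23,0,0,0,-0.45],[-0.76,0.3,0,0,0,-0.6],[-0.95,0.38,0,0,0,-0.75],[-1,0.4,0,0,0,-0.88],[-1,0.4,0,0,0,-0.88]],
  ],
)

```text
t: 7.18
position: [0.4606, -0.1369, 0.4252]
ee_rot: [[0.0, 1.0, -0.001], [1.0, -0.0, -0.002], [-0.002, -0.001, -1.0]]
ft_force: [0.7, 0.1, -0.2]
gripper_width: 0.0001
grip_force: 0.0
```

Call:
servo_tool(
  moves=[
    [[0,0,0.2,0,0,0],[0,0,0.4,0,0,0],[0,0,0.6,0,0,0],[0,0,0.66,0,0,0],[0,0,0.66,0,0,0]],
  ],
)

```text
t: 7.6
position: [0.4599, -0.1312, 0.2893]
ee_rot: [[0.002, 1.0, -0.007], [1.0, -0.002, 0.004], [0.004, -0.007, -1.0]]
ft_force: [0.2, 1.1, 0.1]
gripper_width: -0.0
grip_force: 0.0
```

```bash
python3 m.py 3
```

```text
7.6 [ 0.4599 -0.1312  0.2893] [0.2  1.09 0.07]
7.6 (np.float64(-0.333), 704, 6995)
7.7 (np.float64(-0.321), 725, 7009)
7.8 (np.float64(-0.31), 692, 7043)
```

Call:
servo_tool(
  moves=[
    [[0.05,0,0,0,0,0],[0.1,0,0,0,0,0],[0.15,0,0,0,0,0],[0.18,0,0,0,0,0],[0.18,0,0,0,0,0],[0.18,0,0,0,0,0],[0.18,0,0,0,0,0],[0.18,0,0,0,0,0]],
  ],
)

```text
t: 8.57
position: [0.4621, -0.0966, 0.2933]
ee_rot: [[0.002, 1.0, -0.0], [1.0, -0.002, -0.0], [-0.0, -0.0, -1.0]]
ft_force: [-0.8, -0.2, 0.3]
gripper_width: -0.0003
grip_force: 0.0
```

```bash
python3 m.py 4
```

```text
8.5667 [ 0.4621 -0.0966  0.2933] [-0.83 -0.16  0.28]
8.5667 None
8.6667 (np.float64(-0.205), 662, 7183)
8.7667 (np.float64(-0.195), 794, 6949)
8.8667 (np.float64(-0.186), 835, 6900)
```

Call:
servo_tool(
  moves=[
    [[0,0,0,0,0,0],[0,0,0,0,0,0],[0,0,0,0,0,0],[0,0,0,0,0,0],[0,0,0,0,0,0],[0,0,0,0,0,0],[-0.006,0,0,0,0,0],[-0.012,0,0,0,0,0]],
  ],
)

```text
t: 9.63
position: [0.4621, -0.0988, 0.2933]
ee_rot: [[0.002, 1.0, 0.0], [1.0, -0.002, -0.0], [-0.0, 0.0, -1.0]]
ft_force: [0.3, 0.0, -0.1]
gripper_width: -0.0
grip_force: 0.0
```

Call:
servo_tool(
  moves=[
    [[-0.006,0,0,0,0,0],[-0.012,0,0,0,0,0],[-0.018,0,0,0,0,0],[-0.024,0,0,0,0,0],[-0.03,0,0,0,0,0],[-0.036,0,0,0,0,0],[-0.042,0,0,0,0,0],[-0.048,0,0,0,0,0]],
  ],
)

```text
t: 10.3
position: [0.462, -0.1085, 0.2933]
ee_rot: [[0.002, 1.0, -0.0], [1.0, -0.002, -0.0], [-0.0, -0.0, -1.0]]
ft_force: [-0.9, 0.2, 0.3]
gripper_width: 0.0002
grip_force: 0.0
```

Call:
servo_tool(
  moves=[
    [[-0.006,0,0,0,0,0],[-0.012,0,0,0,0,0],[-0.018,0,0,0,0,0],[-0.024,0,0,0,0,0],[-0.03,0,0,0,0,0],[-0.036,0,0,0,0,0],[-0.042,0,0,0,0,0],[-0.048,0,0,0,0,0]],
  ],
)

```text
t: 10.97
position: [0.4621, -0.1181, 0.2933]
ee_rot: [[0.002, 1.0, 0.0], [1.0, -0.002, -0.0], [-0.0, 0.0, -1.0]]
ft_force: [-0.2, -0.8, 0.7]
gripper_width: 0.0002
grip_force: 0.1
```

```bash
python3 m.py 2
```

```text
10.9667 [ 0.4621 -0.1181  0.2933] [-0.17 -0.77  0.67]
10.9667 (np.float64(0.006), 1222, 6702)
11.0667 (np.float64(0.008), 1170, 6688)
```

Call:
servo_tool(
  moves=[
    [[-0.03,0,0,0,0,0],[-0.1,0,0,0,0,0],[-0.2,0,0,0,0,0],[-0.3,0,0,0,0,0],[-0.35,0,0,0,0,0]],
  ],
)

```text
t: 11.58
position: [0.4619, -0.1901, 0.2932]
ee_rot: [[0.003, 1.0, -0.0], [1.0, -0.003, -0.001], [-0.001, -0.0, -1.0]]
ft_force: [0.9, 0.1, -0.0]
gripper_width: 0.0003
grip_force: 0.0
```

```bash
python3 m.py 5
```

```text
11.5833 [ 0.4619 -0.1901  0.2932] [ 0.91  0.14 -0.02]
11.5833 (np.float64(0.007), 676, 7190)
11.6833 (np.float64(0.008), 704, 7100)
11.7833 (np.float64(0.008), 677, 7139)
11.8833 (np.float64(0.004), 707, 7118)
11.9833 (np.float64(0.004), 738, 7063)
```

Call:
servo_tool(
  moves=[
    [[-0.1,0,-0.1,0,0,0],[-0.2,0,-0.2,0,0,0],[-0.3,0,-0.3,0,0,0],[-0.4,0,-0.4,0,0,0],[-0.4,0,-0.4,0,0,0],[-0.4,0,-0.4,0,0,0],[-0.4,0,-0.4,0,0,0],[-0.4,0,-0.4,0,0,0]],
  ],
)

```text
t: 12.75
position: [0.4614, -0.2666, 0.3721]
ee_rot: [[0.001, 1.0, -0.002], [1.0, -0.001, 0.002], [0.002, -0.002, -1.0]]
ft_force: [-0.2, 0.2, -0.5]
gripper_width: -0.0001
grip_force: 0.0
```

Call:
servo_tool(
  moves=[
    [[0,0,0,0,0,0],[0,0,0,0,0,0],[0,0,0,0,0,0],[0,0,0,0,0,0],[0,0,0,0,0,0],[0,0,0,0,0,0],[0,0,0,0,0,0],[0,0,0,0,0,0]],
  ],
)

```text
t: 13.42
position: [0.4617, -0.268, 0.3733]
ee_rot: [[0.002, 1.0, -0.0], [1.0, -0.002, 0.0], [0.0, -0.0, -1.0]]
ft_force: [-0.1, 0.4, 1.3]
gripper_width: 0.0002
grip_force: 0.0
```

Call:
servo_tool(
  moves=[
    [[0,0,0,0,0,0],[0,0,0,0,0,0],[0,0,0,0,0,0],[0,0,0,0,0,0],[0,0,0,0,0,0],[0,0,0,0,0,0],[0,0,0,0,0,0],[0,0,0,0,0,0]],
  ],
)

```text
t: 14.08
position: [0.4617, -0.268, 0.3733]
ee_rot: [[0.002, 1.0, 0.0], [1.0, -0.002, 0.0], [0.0, 0.0, -1.0]]
ft_force: [-1.0, -0.5, 0.2]
gripper_width: 0.0003
grip_force: 0.0
```

```bash
python3 m.py 2
python3 - <<'E'
from h import *
T=optics.capture("top");S=optics.capture("side");cv2.imwrite("pics/d.png",cv2.resize(np.hstack([S["pixels"][60:340,80:400],T["pixels"][60:340,100:420]]),None,fx=1.25,fy=1.25))
for P in(S,T):
  for n in("pan_sausage","pan_pickle"):
    q=cut_out(P,n)
    if q: print(n,q[0]["xy"],np.round(atz(P,q[0]["xy"],.04),3))
print(state()["t"])
E
```

```text
14.0833 [ 0.4617 -0.268   0.3733] [-1.03 -0.53  0.21]
14.0833 (np.float64(-0.012), 724, 7098)
14.1833 (np.float64(-0.012), 714, 7104)
pan_sausage [288.1, 221.8] [0.424 0.018 0.04 ]
pan_pickle [285.5, 148.0] [ 0.526 -0.252  0.04 ]
pan_sausage [274.0, 249.9] [ 0.385 -0.061  0.04 ]
14.5833
```

View pics/d.png

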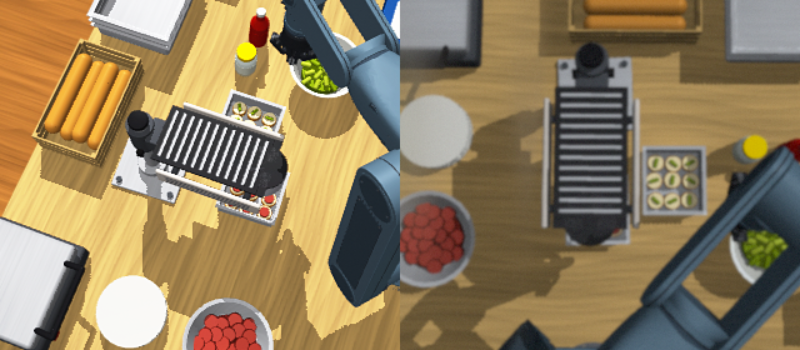

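Run:
```python
from h import *
T=optics.capture("top");S=optics.capture("side")
g=cv2.imread("pics/t.png")[190:270,220:360];print()
c=np.mean([(232,201),(282,200),(285,255),(233,257)],0);p=atz(T,c,.065)
pp=atz(T,(258,229),.05)
print("pan",p,pp)
# column top now
print("col from base plate/col top", atz(T,(254.4,105),.363))
for a in(-.02,0,.01): print(a,[ -np.sin(a)*(q[0]-COL[0])+np.cos(a)*(q[1]-COL[1]) for q in (p,pp)])
print(yaw(T),yaw(S),state()["t"])
cv2.imwrite("pics/e.png",cv2.resize(T["pixels"][90:270,200:320],None,fx=3.3,fy=3.3,interpolation=cv2.INTER_CUBIC))
```

```text
pan [ 0.45359505 -0.00972266  0.065     ] [ 0.45129092 -0.00945922  0.05      ]
col from base plate/col top [ 0.76140471 -0.00334001  0.363     ]
-0.02 [np.float64(-0.013308912331334648), np.float64(-0.013091601605002147)]
0 [np.float64(-0.007222663694420628), np.float64(-0.006959220735873685)]
0.01 [np.float64(-0.00417830380482447), np.float64(-0.0038918330935895544)]
(np.float64(-0.012), 753, 7047) (np.float64(-0.002), 3913, 8451) 14.7833
```

View pics/e.png

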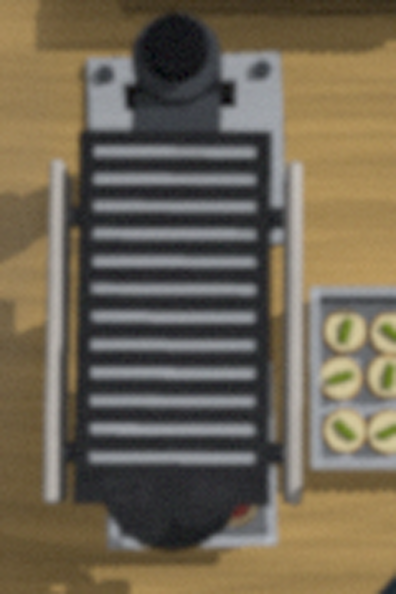

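Call:
servo_tool(
  moves=[
    [[0,0,0,0,0,0],[0,0,0,0,0,0],[0,0,0,0,0,0],[0,0,0,0,0,0],[0,0,0,0,0,0],[0,0,0,0,0,0],[0,0,0,0,0,0],[0,0,0,0,0,0]],
  ],
)

```text
t: 15.45
position: [0.4617, -0.268, 0.3733]
ee_rot: [[0.002, 1.0, -0.0], [1.0, -0.002, 0.0], [0.0, -0.0, -1.0]]
ft_force: [1.1, -0.4, -0.3]
gripper_width: -0.0
grip_force: 0.0
```

Call:
servo_tool(
  moves=[
    [[0,0,0,0,0,0],[0,0,0,0,0,0],[0,0,0,0,0,0],[0,0,0,0,0,0],[0,0,0,0,0,0],[0,0,0,0,0,0],[0,0,0,0,0,0],[0,0,0,0,0,0]],
  ],
)

```text
t: 16.12
position: [0.4617, -0.268, 0.3733]
ee_rot: [[0.002, 1.0, -0.0], [1.0, -0.002, 0.0], [0.0, -0.0, -1.0]]
ft_force: [0.1, -0.6, -0.1]
gripper_width: -0.0002
grip_force: 0.0
```

```bash
python3 m.py 2 && python3 -c "
from station import ticket
print(ticket.hand_in())"
```

```text
16.1167 [ 0.4617 -0.268   0.3733] [ 0.14 -0.6  -0.07]
16.1167 (np.float64(-0.013), 681, 7171)
16.2167 (np.float64(-0.012), 793, 7047)
the job is handed in; nothing more can be done
None
```

The warmer is standing still over the sausage pan, about 10 mm off its centre by camera measurement (limit 30 mm), with the arm clear of it; I handed the job in at about 16 s, and no verdict came back.

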